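Put the wooden float away through the tackle box flap

ROBOT

A 7-joint arm with a two-finger parallel gripper is mounted at the origin on the work surface. World frame = base frame: x ahead of the robot, y to its left, z up, the work surface at z = 0. Lengths are in m, angles in rad, forces in N, time in s.
With the tool pointing down it reaches from about 0.425 to 0.875 m from the base axis. Payload 4.7 kg.
Tool frame: the origin (TCP) lies on the mounting face of the last link; the fingertips stand 182 mm ahead of it and the grasp point (between the pads) lies 164 mm ahead of it; z points along the fingers, y is the direction in which the jaws open and shut (so a half turn about z gives the same grasp; the last joint's range is limited). The gripper opens to 87 mm and grips with 3 to 60 N. Pads are 19 mm wide; open, the fingers measure 117 mm over their backs; the gripper's body (75 mm by 190 mm) begins 51 mm behind the grasp point.
Start: joints at [1.162, 0.321, -0.07, 1.45, 0.023, 1.371, -0.057], TCP at [0.267, -0.593, 0.405] pointing down, gripper open.
Joint ranges: [-2.86, 2.86], [-0.3, 2.09], [-1.38, 1.24], [0.06, 2.45], [-1.56, 4.7], [0.09, 2.05], [-2.69, 2.69]. Speed limits (rad/s): [2.57, 2.57, 3.14, 3.14, 3.14, 3.14, 3.14].

INTERFACE

Orientations are given as a rotation vector (axis times angle).
In Python, from bench import ctrl gives the robot as it stands. The module is installed in compiled form; this text tells all that it offers.
- The arm moves only by the tool play_rows, never from a script. Its argument "targets" is text: rows parted by semicolons, each of 7 numbers parted by spaces: the shift along the tool's x, y, z in cm, then the turn, a rotation vector about the tool's x, y, z in rad, then the opening, from -1 (shut) to 1 (fully open). In form: x y z ax ay az grip; .... A call has 1 to 20 rows; each row shifts and turns the pose as measured when the row begins, along the tool's axes as they then stand; what a row does not reach is not made up. A row lasts 1/8 s, in which the tool goes at most 62.5 mm and 10.7 degrees, less where a joint would pass 70% of its speed; a pose out of reach is approached as far as the arm can. A call is refused whole if a number of a shift passes 6.25 or a number of a turn 0.188, either way. A call with a gripper value outside its range is refused whole. The fingers move at their own pace and stop on an object; "newtons" is the grip in N (left out, the last holds). Time passes only in rows, so rows that do not move let the fingers close. It gives the time, the measured TCP pose, the force and the opening at its end, in the units of the state.
- ctrl.get_state(): the state, without advancing time (a new reading comes with each control period).
- ctrl.get_image(name): name is "side" or "top" or "wrist"; returns a dict with "pixels" (480x640x3 uint8, blue, green, red), "depth" (480x640 float32, m along the optical axis (not along the pixel's ray), 0 where there is no reading), "intrinsics" (3x3 intrinsics, pixels), "R" (3x3) and "t" (3): a world point X has camera coordinates R X + t. Camera axes: x right, y down, z forward; pixel columns grow to the right and rows downward; lengths in m; the calibration is good to about 2 mm. A picture is of the moment at which its call begins.
- ctrl.close_job(): hands the job in, once; it reports no verdict.
The state is a dict: "time": time; "joint_positions": joint angles; "qd": joint speeds; "joint_torque": joint torques, N m; "position": TCP position; "tool_rot": TCP orientation; "ft_force": force on the tool from outside, world axes, zero at the start; "torque": the same for the moment, N m; "grip_width": opening from 0.0 (shut) to 1.0 (fully open).
Only numpy, scipy, OpenCV 4.12 (cv2) and the standard library are available. Lean on these libraries where they do the work, as an engineer would, in place of code of your own. Each camera call takes 0.05 s, during which the arm holds its last target.

TASK

Put the wooden float with the red tip away in the black tackle box: push it down through the orange sprung flap in the lid, let go of it inside, and draw out so that the flap shuts again behind it. Leave the white float standing where it is.

Things in the scene. Friction and masses are not known exactly. Their poses are not given: they have to be found in the camera images.
- woodfloat_mid (a point): centre (half-way up) of the loose fishing float to put away: light wood, red tip, brass foot, standing upright, 70 mm tall, round, 34 mm in diameter from 18 to 58 mm above its underside, narrowing to a 24 mm foot and a 12 mm tip; about 45 g. z is up; yaw means nothing. White float, flat spoon lure and reel (64 mm across, 57 mm tall) stand 110 mm or more off, in changing places.
- whitefloat_mid (a point): centre (half-way up) of the loose white plastic float with a blue tip, same shape and size as the wooden one, standing upright. A bystander: not to be moved.
- hatch (a point): centre of the hatch in the fixed black tackle box's lid, at the lid's upper face, 180 mm above the bench; z is up. Hatch 76 mm along x, 150 mm along y; lid 4 mm thick. Box 220 (x) by 300 mm (y), its centre 30 mm from here along +y; inside it is empty, 170 mm deep. Room in the hatch for float and fingers if these hold it at its +y and -y sides; 60 mm between them when letting go is enough.
- flap (a joint): angle (rad) of the orange flap filling the hatch: 0 shut, level with the lid; 1.45 hanging 72 mm down in the box. Hinged on the hatch's -x edge. Its spring carries the float's weight; about 2 N at its middle opens it, and it shuts by itself. The float drops free if held by its upper half and pushed down until its tip is 10 mm or more below the lid's upper face before letting go.
There are look-alikes about, which are no part of the job. Of the things that look like the part that bears whitefloat_mid, the middle-sized one is meant.

How it is judged:
On the way:
1. the wooden float has pushed the flap open and is in the hatch (value of joint flap above 0.5 rad and z of woodfloat_mid in the frame of hatch below 0.04 m and horizontal distance between woodfloat_mid and hatch below 0.06 m).
At the end, for the whole second after the job is handed in: The wooden float lies loose inside the tackle box, its centre at least 60 mm below the lid, the flap is shut (within 0.12 rad), and the white float still stands upright (within 10 degrees) within 30 mm of where it was (z of woodfloat_mid in the frame of hatch below -0.06 m and x of woodfloat_mid in the frame of hatch between -0.11 and 0.11 m and y of woodfloat_mid in the frame of hatch between -0.12 and 0.18 m and value of joint flap below 0.12 rad and angle between whitefloat_mid's own z axis and vertical below 0.17 rad and distance of whitefloat_mid from where it was at the start of the episode below 0.03 m); the robot touches nothing.
It fails at once if the white float is knocked or carried off (more than 30 mm) (distance of whitefloat_mid from where it was at the start of the episode above 0.03 m).
It also fails if it takes over 40 s, if anything falls off the work surface, if the arm or the gripper's body presses on something with over 40 N, if the wrist force passes 120 N, or if a joint passes its speed limit or range.

## Working session

There is one attempt and no reset: what is moved stays moved. The work goes in short steps, Python scripts to look and compute and a tool call to move; the robot and the scene stay as the last step left them, time stands still between calls to the robot, and variables do not carry over. Pictures are saved under pics/ and viewed, and the job is handed in when it is done.

Besides the shell and the picture viewer there is one more tool, called as a command line: name --argument value ..., lists and objects as JSON in quotes. play_rows: Moves the arm, as the interface text tells. Its arguments: {"type":"object","properties":{"targets":{"type":"string"},"newtons":{"type":"number"}},"required":["targets"]}

```bash
mkdir -p pics; cat > h.py <<'E'
from bench import ctrl
import numpy as np, cv2
def im(n): return ctrl.get_image(n)
def pt(d,u,v,z=None):
    K=np.array(d["intrinsics"]);R=np.array(d["R"]);t=np.array(d["t"])
    r=np.linalg.inv(K)@np.array([u,v,1.]);c=-R.T@t;w=R.T@r
    if z is None:
        s=d["depth"][int(v),int(u)]
        return c+w*s
    return c+w*(z-c[2])/w[2]
E
python3 - <<'E'
from h import *
s=ctrl.get_state();print(s["time"],s["position"],s["tool_rot"],s["grip_width"])
for n in("top","side","wrist"):
    d=im(n);cv2.imwrite(f"pics/{n}0.png",d["pixels"]);print(n,-np.array(d["R"]).T@d["t"])
    np.savez(f"{n}0.npz",**d)
E
```

```text
0.0 [ 0.26659917 -0.59257768  0.40368119] [-3.06985375e+00 -6.58863695e-01  7.46105214e-04] 0.9995061743179385
top [ 0.46255003 -0.01531516  0.89284267]
side [-0.03158895 -0.56241957  0.67009223]
wrist [ 0.33525885 -0.5613197   0.38395972]
```

View pics/top0.png

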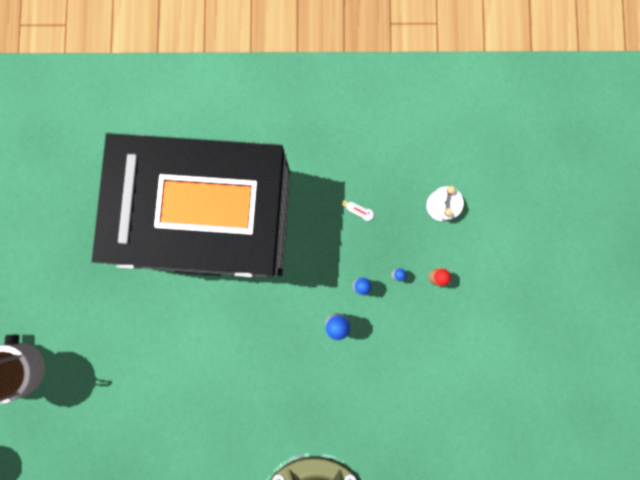

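View pics/side0.png

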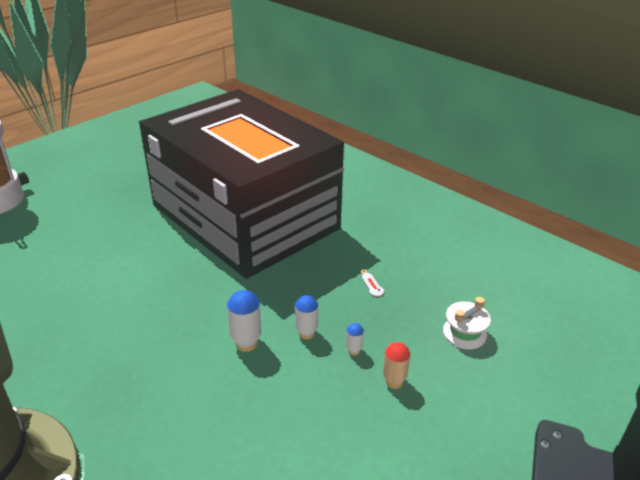

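View pics/wrist0.png

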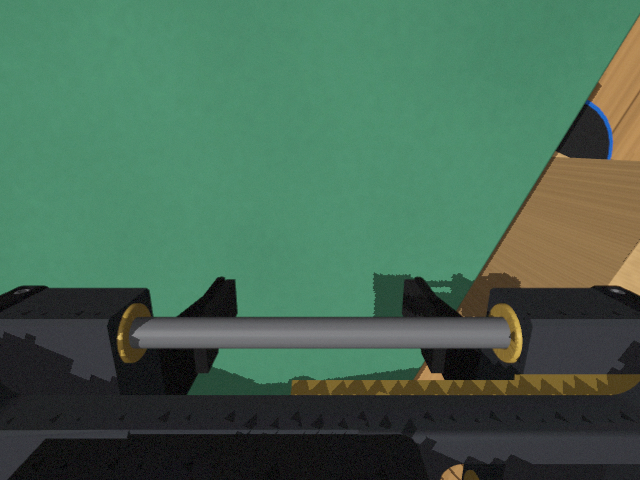

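The wooden float is the only one with a red tip: top (441,277), side (397,365). It could be confused with the blue-tipped floats at top (338,327) large, (363,286) middle and (400,274) small. The reel at (446,204) and the lure at (358,211) are different shapes. I choose the red-tipped one; the white float to protect is the middle one at (363,286). Next I measure and check a crop.

```bash
python3 - <<'E'
from h import *
D={n:dict(np.load(f"{n}0.npz")) for n in("top","side")}
def blobs(n,lo,hi,a=40):
    hsv=cv2.cvtColor(D[n]["pixels"],cv2.COLOR_BGR2HSV);m=cv2.inRange(hsv,lo,hi)
    k,l,st,c=cv2.connectedComponentsWithStats(m)
    return [(st[i],c[i],l==i) for i in range(1,k) if st[i][4]>a]
for nm,lo,hi in(("red",(0,190,120),(5,255,255)),("blue",(110,150,80),(125,255,255)),("orange",(8,200,180),(18,255,255))):
  for n in D:
    for st,c,m in blobs(n,lo,hi):
      d=D[n];dep=d["depth"][m];z=[pt(d,u,v)for v,u in zip(*np.where(m))] ; z=np.array(z)
      print(nm,n,st,c.round(1),"med3d",np.median(z,0).round(4),"maxz",np.percentile(z[:,2],98).round(4))
# hatch at z=.18 via orange
for n in D:
    st,c,m=max(blobs(n,(8,200,180),(18,255,255)),key=lambda b:b[0][4])
    cn,_=cv2.findContours(m.astype('uint8'),0,2);bx=cv2.boxPoints(cv2.minAreaRect(max(cn,key=len)))
    q=cv2.approxPolyDP(max(cn,key=len),8,True)[:,0]
    P=np.array([pt(D[n],u,v,.18) for u,v in q]);print(n,P.round(4),P.mean(0).round(4))
# red tip apex at z=.07
crops=[cv2.resize(D["top"]["pixels"][230:350,310:470],(640,480)),]
cv2.imwrite("pics/crop0.png",crops[0])
for n in D: print(D[n]["intrinsics"][0,0])
E
```

```text
red top [435 270  15  15 129] [442.8 277.2] med3d [ 0.4647 -0.248   0.0662] maxz 0.0711
blue top [395 270  11  10  53] [400.8 274.9] med3d [ 0.4705 -0.1714  0.0478] maxz 0.0523
blue top [355 279  16  15 117] [364.1 286. ] med3d [ 0.4495 -0.0988  0.0655] maxz 0.0709
blue top [327 316  22  23 246] [340.5 326.3] med3d [ 0.3782 -0.0521  0.0894] maxz 0.0965
blue side [228 291  30  23 326] [242.4 303.1] med3d [ 0.3617 -0.0533  0.0891] maxz 0.0956
blue side [296 296  20  16 185] [305.6 304.9] med3d [ 0.4389 -0.0998  0.064 ] maxz 0.0698
blue side [348 325  14  11  74] [354.1 330.4] med3d [ 0.4624 -0.1721  0.0468] maxz 0.0511Traceback (most recent call last):
  File "<stdin>", line 14, in <module>
ValueError: max() iterable argument is empty
```

```bash
python3 - <<'E'
from h import *
D={n:dict(np.load(f"{n}0.npz")) for n in("top","side")}
print(cv2.cvtColor(D["top"]["pixels"][205:206,205:206],cv2.COLOR_BGR2HSV),cv2.cvtColor(D["side"]["pixels"][138:139,250:251],cv2.COLOR_BGR2HSV),cv2.cvtColor(D["side"]["pixels"][352:353,397:398],cv2.COLOR_BGR2HSV))
for n,roi in(("top",(slice(150,260),slice(130,280))),("side",(slice(105,170),slice(190,310)))):
    hsv=cv2.cvtColor(D[n]["pixels"],cv2.COLOR_BGR2HSV);m=np.zeros((480,640),'uint8');m[roi]=cv2.inRange(hsv,(6,140,120),(22,255,255))[roi]
    c=max(cv2.findContours(m,0,2)[0],key=cv2.contourArea);q=cv2.approxPolyDP(c,6,True)[:,0]
    P=np.array([pt(D[n],u,v,.18) for u,v in q]);print(n,q.tolist(),P.round(4),P.mean(0).round(4))
    e=np.linalg.norm(P-np.roll(P,-1,0),axis=1);print(e.round(4))
    print("depth z",np.median([pt(D[n],u,v)[2] for u,v in zip(*np.where(m)[::-1])]))
d=D["side"];m=np.zeros((480,640),'uint8');hsv=cv2.cvtColor(d["pixels"],cv2.COLOR_BGR2HSV)
m[330:400,370:420]=cv2.inRange(hsv,(0,120,80),(14,255,255))[330:400,370:420];v,u=np.where(m);print("side float",u.min(),u.max(),v.min(),v.max())
for n,(u,v) in(("top",(441.5,277)),("side",(397.5,349))):print(n,pt(D[n],u,v,.062))
cv2.imwrite("pics/crop0.png",np.hstack([cv2.resize(D["top"]["pixels"][230:350,310:470],(400,300)),cv2.resize(d["pixels"][280:400,290:450],(400,300))]))
E
```

```text
[[[ 18 158 255]]] [[[ 15 175 254]]] [[[  2 180 232]]]
top [[164, 182], [161, 220], [246, 226], [249, 186]] [[0.6246 0.2471 0.18  ]
 [0.5605 0.2503 0.18  ]
 [0.5504 0.1088 0.18  ]
 [0.6176 0.1047 0.18  ]] [0.5882 0.1777 0.18  ]
[0.0641 0.1419 0.0674 0.1426]
depth z 0.17804385448018445
side [[209, 129], [258, 158], [290, 145], [241, 118]] [[0.5549 0.2483 0.18  ]
 [0.5452 0.1105 0.18  ]
 [0.6124 0.1054 0.18  ]
 [0.6228 0.2419 0.18  ]] [0.5838 0.1765 0.18  ]
[0.1381 0.0673 0.1369 0.0681]
depth z 0.17771673286850553
side float 385 409 342 361
top [ 0.4665896  -0.24568468  0.062     ]
side [ 0.46551006 -0.24523046  0.062     ]
```

View pics/crop0.png

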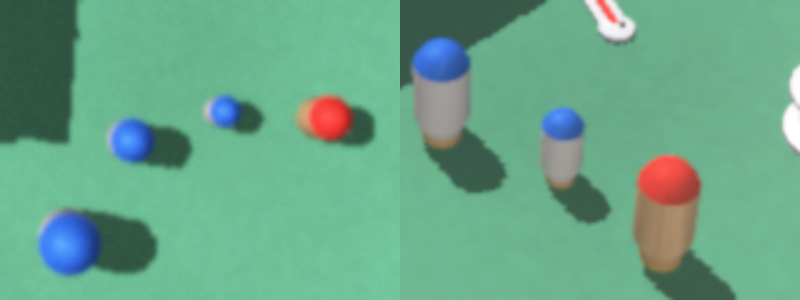

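The crop shows the red-tipped wooden float and, of the blue ones, the middle-sized float at top (363,286). The two views agree on the float at about (0.466, -0.245) and the hatch at (0.586, 0.177). The box is yawed about -0.07 rad. I start with the wrist turn and the approach.

play_rows --targets "0 0 0 0 0 0.165 0.4; 0 0 0 0 0 0.165 0.4; 0 0 0 0 0 0.165 0.4; 2.5 -5 0 0 0 0 0.4; 2.5 -5 0 0 0 0 0.4; 2.5 -5 0 0 0 0 0.4; 2.5 -5 0 0 0 0 0.4; 2.5 -5 0 0 0 0 0.4; 2.5 -5 0 0 0 0 0.4; 2 -4 0 0 0 0 0.4; 0 0 0 0 0 0 0.4" --newtons 15

```text
time: 1.52
position: [0.4712, -0.2587, 0.3998]
tool_rot: [-3.133, 0.142, 0.008]
ft_force: [0.0, -0.7, 0.0]
grip_width: 0.695
```

```bash
cat >> h.py <<'E'
from scipy.spatial.transform import Rotation as Ro
def go(x,y,z,yaw=-0.071):
    """tool-frame shift (cm) and turn to put the TCP at x,y,z pointing down, tool x at yaw"""
    s=ctrl.get_state();R0=Ro.from_rotvec(s["tool_rot"])
    R1=Ro.from_euler('z',yaw)*Ro.from_euler('x',np.pi)
    print("t",s["time"],"pos",np.round(s["position"],4),"F",np.round(s["ft_force"],1),"g",s["grip_width"],"q",np.round(s["joint_positions"],2))
    print("shift cm",np.round(R0.inv().apply(np.array([x,y,z])-s["position"])*100,2),"turn",np.round((R0.inv()*R1).as_rotvec(),3))
E
python3 - <<'E'
from h import *
go(.4655,-.2455,.26)
d=im("wrist");cv2.imwrite("pics/w1.png",d["pixels"])
E
```

```text
t 1.525 pos [ 0.4712 -0.2587  0.3998] F [ 0.  -0.7  0. ] g 0.6945818143146674 q [ 0.71  0.1  -0.27  1.73  0.02  1.32 -1.23]
shift cm [-0.61 -1.19 13.99] turn [-0.005  0.005 -0.02 ]
```

View pics/w1.png

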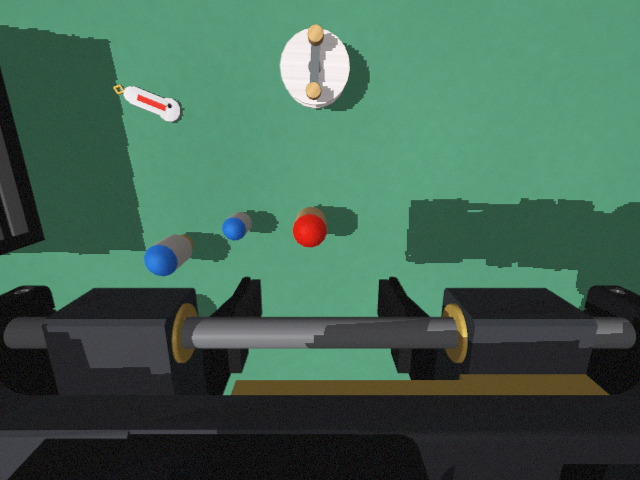

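The wrist view shows the red tip at (310,230), the small blue-tipped float at (235,229), the middle one at (162,260), and the reel at (315,67). I use it for a third measurement after moving above the float.

play_rows --targets "-0.3 -0.6 5 0 0 -0.02 0.4; -0.3 -0.6 5 0 0 0 0.4; 0 0 2.5 0 0 0 0.4; 0 0 0 0 0 0 0.4"

```text
time: 2.08
position: [0.4613, -0.2537, 0.2717]
tool_rot: [-3.138, 0.13, 0.009]
ft_force: [0.3, 0.2, 0.7]
grip_width: 0.698
```

```bash
python3 - <<'E'
from h import *
go(.4655,-.2455,.212)
d=im("wrist");cv2.imwrite("pics/w2.png",d["pixels"])
m=cv2.inRange(cv2.cvtColor(d["pixels"],cv2.COLOR_BGR2HSV),(0,170,100),(6,255,255))
c=max(cv2.findContours(m,0,2)[0],key=cv2.contourArea);(u,v),r=cv2.minEnclosingCircle(c);print(u,v,r,[pt(d,u,v,z).round(4) for z in(.06,.065)])
E
```

```text
t 2.075 pos [ 0.4613 -0.2537  0.2717] F [0.3 0.2 0.7] g 0.6982339671111084 q [ 0.7   0.18 -0.27  1.9   0.06  1.07 -1.25]
shift cm [ 0.39 -0.85  5.97] turn [-0.     0.006 -0.012]
306.9375 264.796875 27.20387077331543 [array([ 0.4668, -0.2467,  0.06  ]), array([ 0.4686, -0.2471,  0.065 ])]
```

View pics/w2.png

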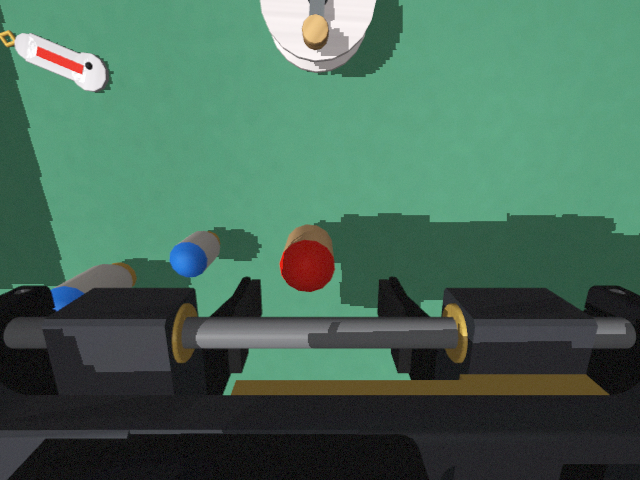

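play_rows --targets "0.55 -0.8 0 0 0 -0.01 0.4; 0.1 -0.1 0 0 0 0 0.4; 0 0 2.5 0 0 0 0.4; 0 0 2 0 0 0 0.4; 0 0 1.2 0 0 0 0.4; 0 0 0 0 0 0 0.4"

```text
time: 2.88
position: [0.4731, -0.2473, 0.222]
tool_rot: [3.132, -0.114, 0.013]
ft_force: [0.2, -1.6, -0.3]
grip_width: 0.701
```

```bash
python3 - <<'E'
from h import *
go(.467,-.246,.212)
d=im("wrist");cv2.imwrite("pics/w3.png",d["pixels"])
E
```

```text
t 2.875 pos [ 0.4731 -0.2473  0.222 ] F [ 0.2 -1.6 -0.3] g 0.7006527379981461 q [ 0.68  0.26 -0.28  1.93  0.09  0.95 -1.28]
shift cm [-0.63 -0.09  1.  ] turn [ 0.007 -0.008 -0.002]
```

View pics/w3.png

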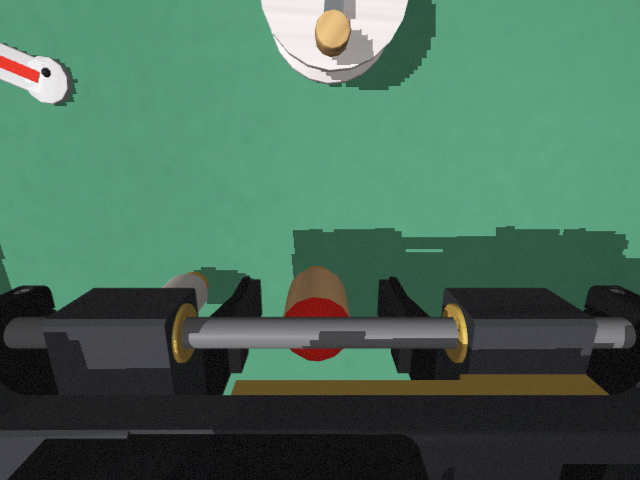

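The float sits centred between the jaws in y at (317,330). The tool is 6 mm too far in x, so I correct that, descend and close.

play_rows --targets "-0.6 -0.1 0.4 0.007 -0.008 0 0.4; 0 0 0.5 0 0 0 0.4; 0 0 0 0 0 0 0.4"

```text
time: 3.3
position: [0.4677, -0.2463, 0.2148]
tool_rot: [3.138, -0.114, 0.006]
ft_force: [-0.8, 0.3, 0.2]
grip_width: 0.698
```

```bash
python3 - <<'E'
from h import *
go(.467,-.246,.212)
E
```

```text
t 3.3 pos [ 0.4677 -0.2463  0.2148] F [-0.8  0.3  0.2] g 0.69755621709845 q [ 0.68  0.26 -0.28  1.95  0.09  0.94 -1.28]
shift cm [-0.08 -0.03  0.28] turn [ 0.001 -0.004 -0.002]
```

play_rows --targets "0 0 0.3 0 0 0 0.4; 0 0 0 0 0 0 -1; 0 0 0 0 0 0 -1; 0 0 0 0 0 0 -1; 0 0 0 0 0 0 -1; 0 0 0 0 0 0 -1; 0 0 -4 0 0 0 -1; 0 0 -5 0 0 0 -1; 0 0 -5 0 0 0 -1; 0 0 -5 0 0 0 -1; 0 0 -4 0 0 0 -1; 0 0 0 0 0 0 -1" --newtons 20

```text
time: 4.8
position: [0.4665, -0.2457, 0.448]
tool_rot: [3.139, -0.114, 0.003]
ft_force: [-0.3, 0.1, -0.8]
grip_width: 0.381
```

```bash
python3 - <<'E'
from h import *
go(.590,.177,.43)
for n in("side","wrist"):
    d=im(n);cv2.imwrite(f"pics/{n}4.png",d["pixels"])
E
```

```text
t 4.8 pos [ 0.4665 -0.2457  0.448 ] F [-0.3  0.1 -0.8] g 0.3810527723751027 q [ 0.71  0.05 -0.28  1.68  0.01  1.41 -1.22]
shift cm [  9.26 -43.05   1.81] turn [ 0.    -0.002 -0.001]
```

View pics/side4.png

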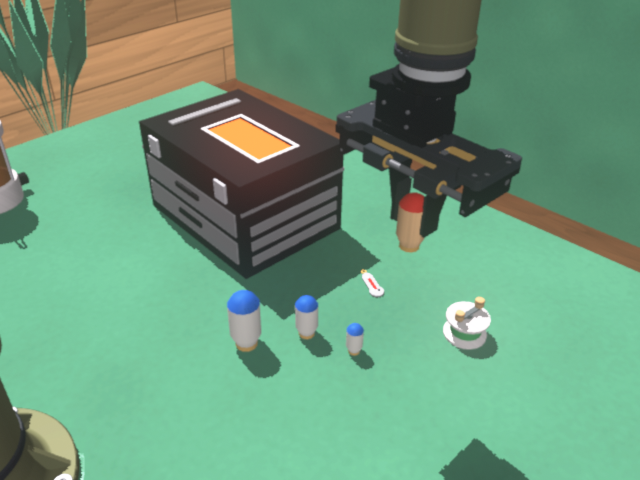

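View pics/wrist4.png

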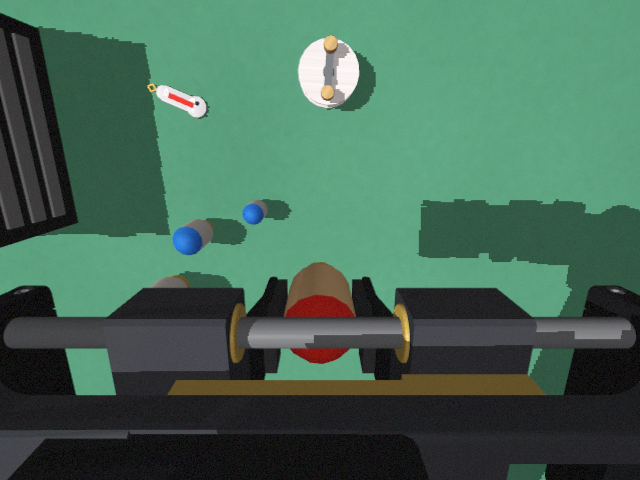

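The side view shows the float held upright in the jaws at (411,222), with the middle white float still standing at (306,316). The opening of 33 mm fits the float's 34 mm diameter. I carry it over the hatch.

play_rows --targets "1 -4.5 0 0 0 0 -1; 1 -5 0 0 0 0 -1; 1 -5 0 0 0 0 -1; 1 -5 0 0 0 0 -1; 1 -5 0 0 0 0 -1; 1 -5 0 0 0 0 -1; 1 -5 0 0 0 0 -1; 1 -5 0 0 0 0 -1; 1 -3 0 0 0 0 -1; 0 0 0 0 0 0 -1; 0 0 0 0 0 0 -1"

```text
time: 6.28
position: [0.586, 0.1809, 0.4188]
tool_rot: [-3.135, 0.12, 0.068]
ft_force: [0.3, -0.3, -0.1]
grip_width: 0.383
```

```bash
python3 - <<'E'
from h import *
go(.589,.177,.43)
E
```

```text
t 6.275 pos [0.586  0.1809 0.4188] F [ 0.3 -0.3 -0.1] g 0.38266350847822855 q [ 0.17  0.31 -0.63  1.49  0.16  1.43 -2.11]
shift cm [ 0.28  0.36 -1.14] turn [-0.002  0.043 -0.006]
```

play_rows --targets "0.3 0.4 -0.5 0 0.043 -0.006 -1; 0 0 0 0 0 0 -1"

```text
time: 6.52
position: [0.589, 0.1737, 0.4231]
tool_rot: [3.139, -0.116, 0.003]
ft_force: [-0.7, 0.5, -0.6]
grip_width: 0.387
```

```bash
python3 - <<'E'
from h import *
go(.589,.177,.42)
for n in("top","side","wrist"):
    d=im(n);cv2.imwrite(f"pics/{n}5.png",d["pixels"])
E
```

```text
t 6.525 pos [0.589  0.1737 0.4231] F [-0.7  0.5 -0.6] g 0.3868654308307959 q [ 0.18  0.29 -0.63  1.5   0.17  1.4  -2.1 ]
shift cm [-0.03 -0.33  0.31] turn [ 0.    -0.002 -0.003]
```

View pics/side5.png

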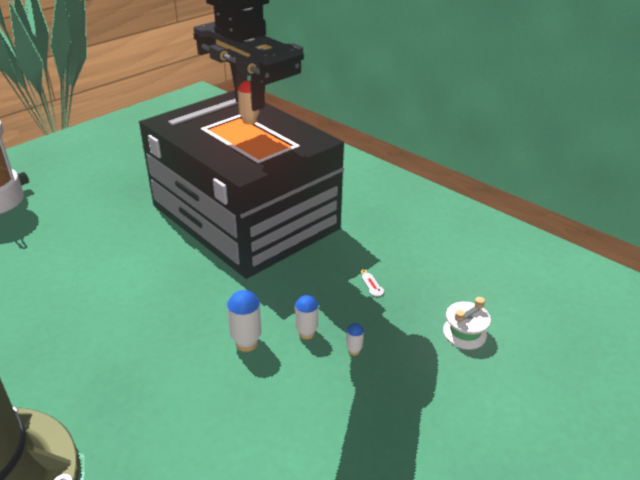

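View pics/wrist5.png

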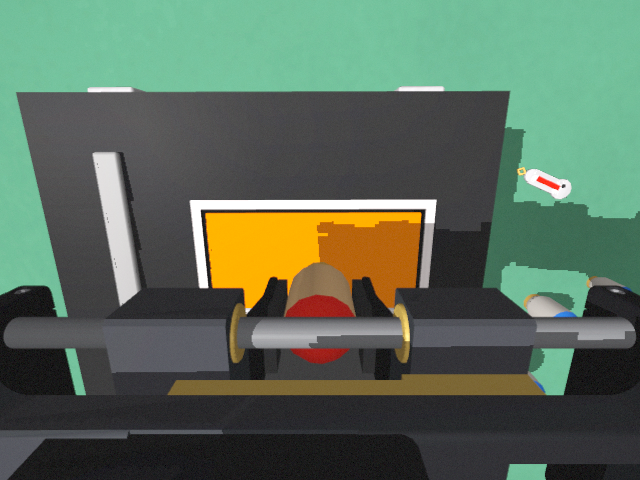

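The wrist view shows the hatch's inner y edges at columns 205 and 425, midpoint 315, with the float at column 320, so it is centred. The side view shows the float over the orange flap at (248,105). I push down in stages.

play_rows --targets "0 -0.3 1 0 0 0 -1; 0 0 2 0 0 0 -1; 0 0 2 0 0 0 -1; 0 0 2 0 0 0 -1; 0 0 0 0 0 0 -1" --newtons 30

```text
time: 7.3
position: [0.5894, 0.1782, 0.3504]
tool_rot: [-3.138, 0.114, -0.005]
ft_force: [2.8, 0.5, 0.4]
grip_width: 0.382
```

```bash
python3 - <<'E'
from h import *
go(.589,.177,.308)
for n in("side","wrist"):
    d=im(n);cv2.imwrite(f"pics/{n}6.png",d["pixels"])
E
```

```text
t 7.3 pos [0.5894 0.1782 0.3504] F [2.8 0.5 0.4] g 0.38223912186122483 q [ 0.17  0.34 -0.62  1.6   0.2   1.27 -2.13]
shift cm [-0.04  0.13  4.24] turn [-0.001 -0.003 -0.002]
```

View pics/wrist6.png

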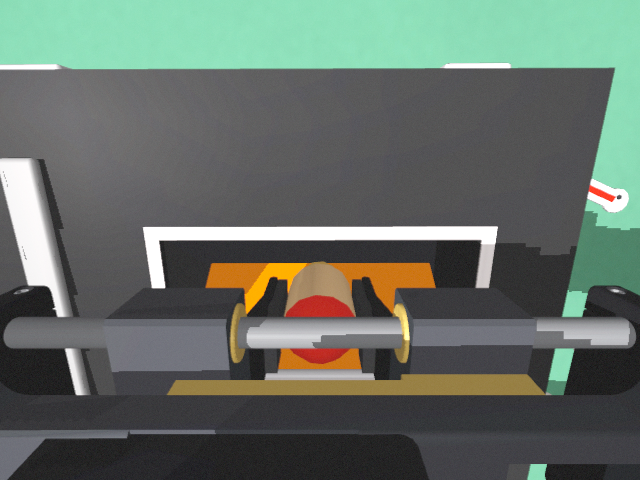

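The flap is opening under the float; its free edge is at row 263, below the hatch rim at row 235. Side load is about 3 N, and I go on down.

play_rows --targets "0 0.1 1.6 0 0 0 -1; 0 0 1.6 0 0 0 -1; 0 0 0.6 0 0 0 -1; 0 0 0 0 0 0 -1"

```text
time: 7.9
position: [0.5904, 0.178, 0.3132]
tool_rot: [-3.137, 0.115, -0.012]
ft_force: [0.4, 0.8, 1.6]
grip_width: 0.383
```

```bash
python3 - <<'E'
from h import *
go(.589,.177,.307)
for n in("side","wrist"):
    d=im(n);cv2.imwrite(f"pics/{n}7.png",d["pixels"])
E
```

```text
t 7.9 pos [0.5904 0.178  0.3132] F [0.4 0.8 1.6] g 0.38312406483494804 q [ 0.16  0.37 -0.61  1.64  0.23  1.2  -2.14]
shift cm [-0.13  0.11  0.62] turn [-0.003 -0.008 -0.002]
```

View pics/wrist7.png

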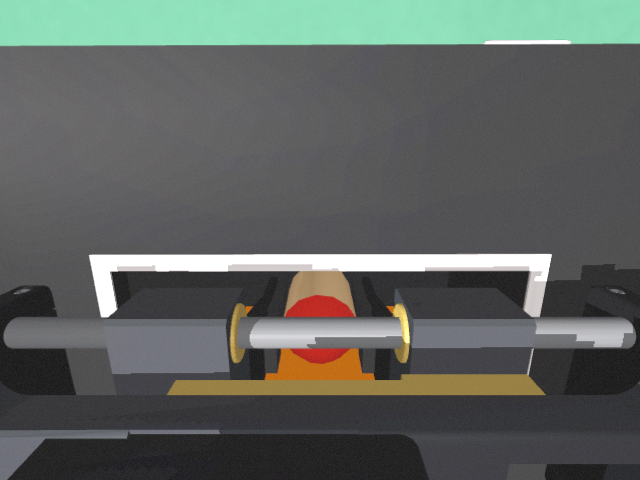

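play_rows --targets "0 0 0.6 0 0 0 -1; 0 0 0.3 0 0 0 -1; 0 0 0 0 0 0 -1"

```text
time: 8.38
position: [0.5909, 0.1781, 0.3052]
tool_rot: [-3.136, 0.115, -0.016]
ft_force: [1.4, 0.0, 0.5]
grip_width: 0.38
```

```bash
python3 - <<'E'
from h import *
go(.589,.177,.306)
d=im("side");cv2.imwrite("pics/s8.png",cv2.resize(d["pixels"][20:260,120:440],(800,600)))
E
```

```text
t 8.375 pos [0.5909 0.1781 0.3052] F [1.4 0.  0.5] g 0.3800891866353607 q [ 0.16  0.38 -0.61  1.65  0.23  1.18 -2.15]
shift cm [-0.18  0.13 -0.09] turn [-0.004 -0.01  -0.002]
```

View pics/s8.png

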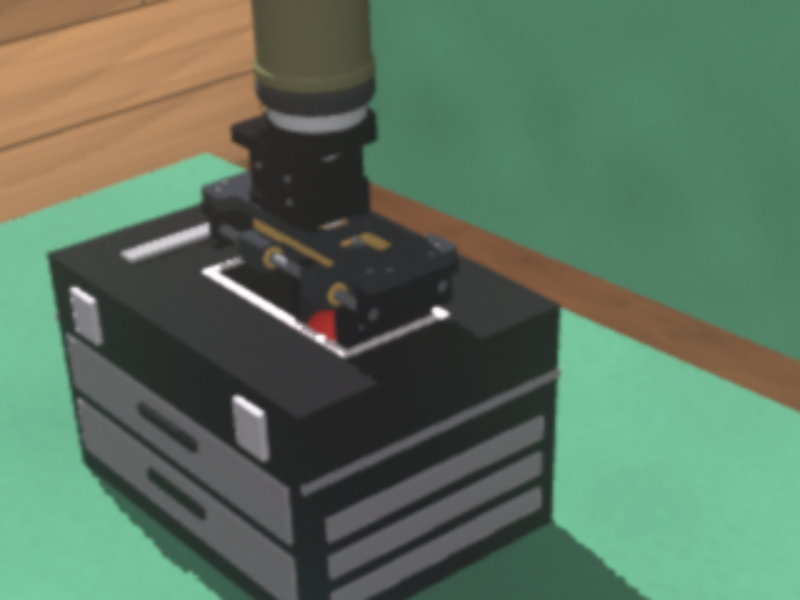

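The side crop shows the flap down and the red tip just above the near rim at (322,325) by parallax; it works out about 16 mm below the lid's upper face. I release and draw out.

play_rows --targets "0 0 0 0 0 0 0.5; 0 0 0 0 0 0 0.5; 0 0 0 0 0 0 0.5; 0 0 0 0 0 0 0.5; 0 0 0 0 0 0 0.5; 0 0 0 0 0 0 0.5"

```text
time: 9.18
position: [0.5911, 0.1789, 0.3061]
tool_rot: [-3.135, 0.114, -0.019]
ft_force: [0.6, 1.8, 0.2]
grip_width: 0.745
```

```bash
python3 - <<'E'
from h import *
go(.589,.177,.43)
d=im("wrist");cv2.imwrite("pics/w9.png",d["pixels"])
E
```

```text
t 9.175 pos [0.5911 0.1789 0.3061] F [0.6 1.8 0.2] g 0.7448349828510996 q [ 0.16  0.38 -0.61  1.65  0.23  1.18 -2.15]
shift cm [ -0.05   0.14 -12.39] turn [-0.005 -0.012 -0.002]
```

View pics/w9.png

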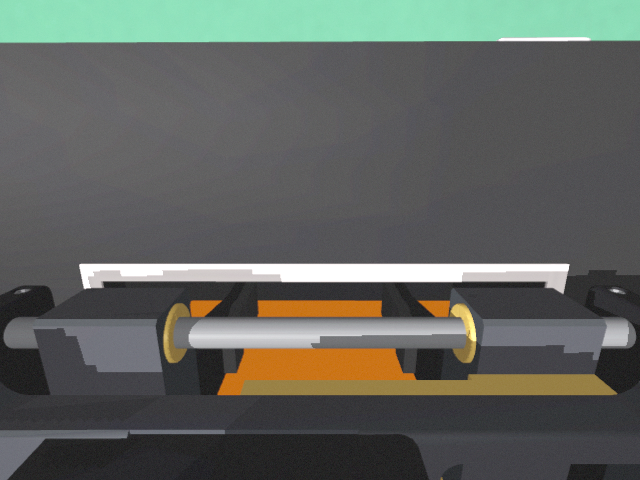

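The float is gone from between the fingers, and the flap rests against the fingertips (orange at rows 300–390). I draw straight up.

play_rows --targets "0 0 -1.5 0 0 0 0.5; 0 0 -2 0 0 0 0.5; 0 0 -3 0 0 0 0.5; 0 0 -4 0 0 0 0.5; 0 0 -4 0 0 0 0.5; 0 0 -3 0 0 0 0.5; 0 0 0 0 0 0 0.5; 0 0 0 0 0 0 0.5; 0 0 0 0 0 0 0.5; 0 0 0 0 0 0 0.5"

```text
time: 10.48
position: [0.586, 0.178, 0.4929]
tool_rot: [-3.136, 0.113, -0.014]
ft_force: [-0.2, 0.5, 0.2]
grip_width: 0.746
```

```bash
python3 - <<'E'
from h import *
go(.589,.177,.43)
D={n:im(n) for n in("side","top","wrist")}
for n in D: cv2.imwrite(f"pics/{n}10.png",D[n]["pixels"])
for n in("side","top"):
    d=D[n];m=cv2.inRange(cv2.cvtColor(d["pixels"],cv2.COLOR_BGR2HSV),(110,150,80),(125,255,255))
    k,l,st,c=cv2.connectedComponentsWithStats(m);print(n,[c[i].round(1) for i in range(1,k) if st[i][4]>40])
d=D["wrist"];m=cv2.inRange(cv2.cvtColor(d["pixels"],cv2.COLOR_BGR2HSV),(6,200,100),(22,255,255));m[300:]=0
z=np.array([pt(d,u,v) for v,u in zip(*np.where(m))]);print("flap z",len(z),np.percentile(z[:,2],[2,50,98]))
E
```

```text
t 10.475 pos [0.586  0.178  0.4929] F [-0.2  0.5  0.2] g 0.7464701138502423 q [ 0.17  0.27 -0.64  1.39  0.16  1.52 -2.09]
shift cm [0.25 0.1  6.29] turn [-0.004 -0.009 -0.001]
side [array([243. , 303.3]), array([306.6, 305.1]), array([353.1, 330.8])]
top [array([401.3, 273.2]), array([367.1, 286.7]), array([343.3, 325.9])]
flap z 12214 [0.17722683 0.17870459 0.18017248]
```

View pics/side10.png

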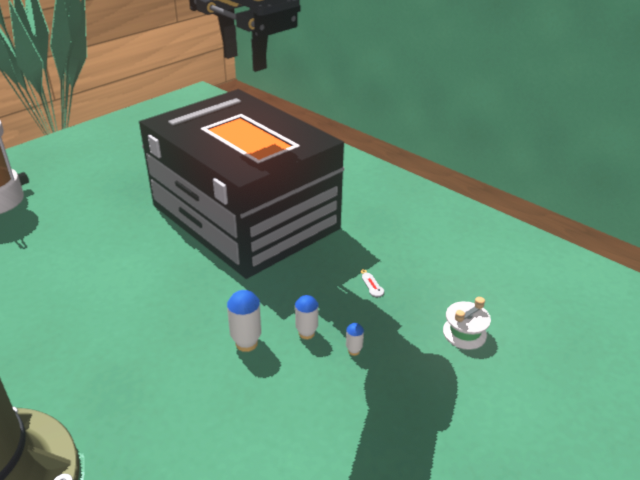

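View pics/wrist10.png

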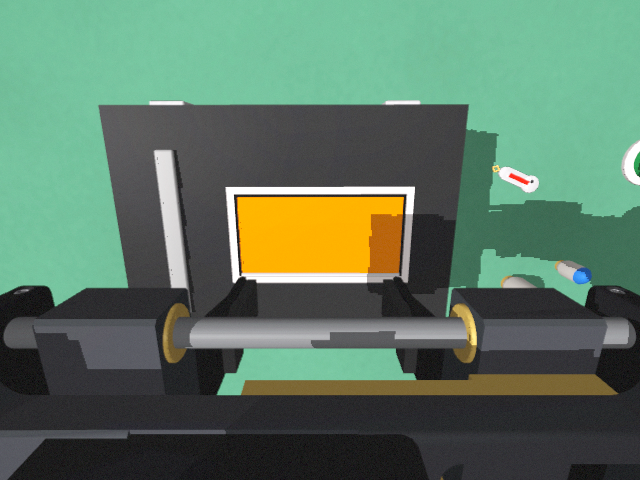

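The flap is level at z 0.177–0.180 with nothing on it, and the gripper is empty and clear. The middle white float is at side (306,305), unmoved; its top-view colour centroid moved 3 px because of partial shading. I hand in.

```bash
python3 -c "
from h import *
print(ctrl.close_job())"
```

```text
the job is handed in; nothing more can be done
None
```

I gripped the red-tipped wooden float by its upper half and pushed it down through the orange flap, until by calculation its tip was about 16 mm below the lid's upper face. I let go there and drew straight up, then handed the job in at about 10.5 s; no verdict was reported.

- **Flap:** it is shut, measuring z 0.177–0.180 m across its whole surface, level with the lid.
- **Wooden float:** the gripper is empty, and the side and wrist views show no float on the lid or bench. I take it to be inside the box but could not see it there.
- **White float:** the middle-sized one still stands upright, within 1 px of its starting place in the side view.
- **Disagreement:** in the top view its blue patch moved about 3 px, which would be roughly 5 mm. I put this down to the arm's shadow changing the colour mask, since the side view does not show it. It is well under 30 mm in any case.
- **Forces:** the readings between moves stayed below about 3 N.

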